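# Clip a loose panel to a sloping stand

### The job

Squeeze the handles of the spring clip to take it off its parking post, and clip it over the middle of the top edge of the sloping stand, pushed well down so that its hub sits on the edge or nearly so, and square to the edge, so that its jaws close on the loose aluminium panel and the stand's back plate together. Let go of it and leave the panel resting squarely on its ledge; do not disturb the multimeter, the tape roll or the bottle.

Things in the scene. Friction and masses are not known exactly. Their poses are not given: they have to be found in the camera images.
- clip: Steel spring clip like a big clothes peg, 123 mm long, 24 wide, upright on the post. Origin: centre of its hub (8 mm radius), which rests on the post's top. Frame of the fixed lever (-y side): x hinge axis, z from jaws to handles, y across the jaws. Rubber jaw pads z -45 to -24 mm, handle sleeves z 29 to 77. On 10 mm it is symmetric about y = 0: pads at y = -5 and 5, handles splayed.
- clip_grip (a point): Place to squeeze the clip, between the handles, 58 mm above the hub (fixed lever's frame). The handles measure 57 mm over their outsides here (across y) when the clip holds 10 mm, and 34 mm, nearly parallel, when squeezed to their stop; the spring then needs about 9 N. 24 mm wide.
- clip_arm (a joint): Angle q of the moving lever (+y side), rad: 0 = empty jaws shut, 0.22 = shut on 10 mm (the post, or panel and back plate together), 0.60 = fully open, handles at their stop, jaw tips 27 mm apart. The spring closes it. The clip's middle axis is turned (q - 0.22)/2 about the body's +x from its z.
- post: Fixed parking post: an upright steel plate 55 mm (x) by 10 mm (y), its top at 105 mm, on a foot of 90 x 75 x 12 mm. Origin at the centre of the foot's underside, z up.
- stand_back: Grey back plate of the sloping stand, 150 wide, 130 high, 6 mm thick, with the panel on its upper face, flush at the top, together 10 mm thick. Origin: middle of the top edge, half way along the 150 and through the 10 mm. z points up the slope (35 degrees from vertical), y along the edge, x through the thickness: panel -5 to -1 mm, plate -1 to 5. Ledge with lip at z = -130 mm.
- stand: The fixed stand that carries the back plate: foot 120 x 150 x 12 mm, origin at the centre of its underside, z up; the slope's top edge lies at x = 35, z = 130 mm, its ledge at x = -40 mm.
- panel: Loose aluminium panel 150 mm wide, 130 mm high, 4 mm thick, with one square and two round cut-outs in its lower part, lying on the stand's back plate and resting on its ledge. Origin at its centre; its axes are parallel to those of stand_back (x through the thickness, z up the slope).
- multimeter: Orange hand multimeter lying face up, 150 x 77 x 47 mm, origin under its centre. Leave alone.
- tape_roll: Roll of black tape lying flat, 67 mm across, 19 mm high, origin under its centre. Leave alone.
- flux_bottle: White bottle with a red spout, 36 mm across, 94 mm high, origin under its centre. Leave alone.
Mind the look-alikes: they are no part of the job. Leave any red or yellow look-alike of the clip alone.

How it is judged:
On the way:
1. the clip is squeezed open and clear above its post (value of joint clip_arm above 0.35 rad and z of clip in the frame of post above 0.16 m), for 0.2 s.
At the end, for the whole second after the job is handed in: Clip released, at rest, within 20 mm of the middle of the top edge, hub centre 3 to 18 mm above the edge, axis within 15 degrees of the slope, jaws shut on panel and back plate (over 2 N on each); panel flat on the plate, on its ledge (sideways 12 mm, height 4 mm, 3.4 degrees) (y of clip in the frame of stand_back between -0.02 and 0.02 m and x of clip in the frame of stand_back between -0.008 and 0.008 m and z of clip in the frame of stand_back between 0.003 and 0.018 m and angle between the z axis of clip and the z axis of stand_back, either way round below 0.26 rad and value of joint clip_arm between 0.14 and 0.32 rad and contact force between clip and panel above 2 N and contact force between clip and stand_back above 2 N and contact force between clip and the fingers below 0.2 N and linear speed of each of clip, panel below 0.02 m/s and y of panel in the frame of stand_back between -0.012 and 0.012 m and z of panel in the frame of stand_back between -0.069 and -0.06 m and angle between the z axis of panel and the z axis of stand_back, either way round below 0.06 rad and angle between the y axis of panel and the y axis of stand_back, either way round below 0.06 rad); the robot touches nothing.
It fails at once if the multimeter is disturbed (moved more than 20 mm) (distance of multimeter from where it was at the start of the episode above 0.02 m).
It fails at once if the tape roll is disturbed (moved more than 20 mm) (distance of tape_roll from where it was at the start of the episode above 0.02 m).
It fails at once if the flux bottle is disturbed (moved more than 20 mm) (distance of flux_bottle from where it was at the start of the episode above 0.02 m).
It fails at once if the panel is knocked out of its place (moved more than 20 mm) (distance of panel from where it was at the start of the episode above 0.02 m).
It also fails if it takes over 42 s, if anything falls off the work surface, if the arm or the gripper's body presses on something with over 40 N, if the wrist force passes 120 N, or if a joint passes its speed limit or range.

### The arm

A 6-joint arm with a two-finger parallel gripper is mounted at the origin on a cart in front of the work surface, level with it; the furniture and walls round the work are solid. World frame = base frame: x ahead of the robot, y to its left, z up, the work surface at z = 0. Lengths are in m, angles in rad, forces in N, time in s.
With the tool pointing down it reaches from about 0.325 to 1 m from the base axis. Payload 5.1 kg.
Tool frame: the origin (TCP) lies on the centre line of the jaws, within the pads' length; the fingertips stand 8 mm ahead of it and the grasp point (between the pads) lies 11 mm behind it; z points along the fingers, y is the line along which they close (so a half turn about z gives the same grasp; the last joint's range is limited). The gripper opens to 85 mm and grips with 20 to 120 N. Pads are 22 mm wide; open, the fingers measure 114 mm over their backs; the gripper's body (76 mm by 85 mm) begins 54 mm behind the grasp point. The pads swing forward as they close: fully open they stand 13 mm farther back than shut.
Start: joints at [-1.412, 0.124, 1.65, -0, 1.367, -0.083], TCP at [0.156, -0.631, 0.239] pointing down, gripper open.
Joint ranges: [-2.61, 2.61], [-1.02, 2.33], [0.03, 2.71], [-1.35, 4.49], [0.32, 2.68], [-2.91, 2.91]. Speed limits (rad/s): [2.57, 2.57, 3.14, 3.14, 3.14, 3.14].

### API

Orientations are given as a unit quaternion [w, x, y, z].
In Python, from cell import monitor, camera, calibration, job gives the robot as it stands. The module is installed in compiled form; this text tells all that it offers.
- The arm moves only by the tool send_rows, never from a script. Its arguments are lists of equal length, an entry for each row: "translation": the shift along the tool's x, y, z in mm, a list of three; "twist": the turn about the tool's z in rad; "hand": the opening, from 0 (shut) to 1 (fully open). In form: {"translation": [[dx, dy, dz], ...], "twist": [twist, ...], "hand": [hand, ...]}. A call has 1 to 5 rows; each row is the pose to reach, as a shift and turn from the pose commanded when the call began, along the tool's axes at that moment; what a row does not reach only later rows make up. A row lasts 1/10 s, in which the tool goes at most 50 mm and 8.59 degrees, less where a joint would pass 70% of its speed; a pose out of reach is approached as far as the arm can. A call with a gripper value outside its range is refused whole. The fingers move at their own pace and stop on an object; the grip force is fixed at half the most. Time passes only in rows, so rows that repeat a pose let the fingers close. It gives the time, the measured TCP pose, the force, the opening and the grip force at its end, in the units of the state.
- monitor.state(): the state, without advancing time (a new reading comes with each control period).
- camera(name): name is "side" or "top"; returns (picture, depth): 384x512x3 uint8, red, green, blue; 384x512 float32, m along the optical axis (not along the pixel's ray), 0 where there is no reading.
- calibration(name): a dict with "vertical_fov" (degrees; the focal length in pixels is half the picture's height over the tangent of half this angle, whatever the lens; pixels are square), "cx", "cy" (the principal point, pixels), "R" (3x3) and "t" (3): a world point X has camera coordinates R X + t. Camera axes: x right, y down, z forward; pixel columns grow to the right and rows downward; lengths in m; the calibration is good to about 2 mm. A picture is of the moment at which its call begins. calibration takes no time and is no camera call.
- job.sign_off(): hands the job in; it is judged then, once.
The state is a dict: "time_s": time; "q": joint angles; "joint_vel": joint speeds; "joint_efforts": joint torques, N m; "position": TCP position; "tcp_rot": TCP orientation; "ft_force": force on the tool from outside, world axes, zero at the start; "torque": the same for the moment, N m; "grip_width": finger opening in m; "grip_force": force on a finger pad.
Only numpy, scipy, OpenCV 4.12 (cv2) and the standard library are available. Lean on these libraries where they do the work, as an engineer would, in place of code of your own. Each camera call takes 0.05 s, during which the arm holds its last target. There are 200 camera calls.

## Working session

There is one attempt and no reset: what is moved stays moved. The work goes in short steps, Python scripts to look and compute and a tool call to move; the robot and the scene stay as the last step left them, time stands still between calls to the robot, and variables do not carry over. Pictures are saved under pics/ and viewed, at most 13 in all, crops included, and the job is handed in when it is done.

Besides the shell and the picture viewer there is one more tool, called after "Call:" by a JSON object that holds its "fn" and its "kwargs". send_rows: Moves the arm, as the interface text tells. Its arguments: {"type":"object","properties":{"translation":{"type":"array"},"twist":{"type":"array"},"hand":{"type":"array"}},"required":["translation","twist","hand"]}

```bash
mkdir -p pics
cat > h.py <<'E'
import numpy as np,cv2
from cell import monitor,camera,calibration,job
def K(n):
    c=calibration(n);f=192/np.tan(np.radians(c["vertical_fov"])/2);return f,c["cx"],c["cy"],np.array(c["R"]),np.array(c["t"])
def cloud(n,d):
    f,cx,cy,R,t=K(n);v,u=np.mgrid[0:384,0:512]
    P=np.stack([(u-cx)/f*d,(v-cy)/f*d,d],-1)
    return (P-t)@R   # R^T(P-t)
def proj(n,X):
    f,cx,cy,R,t=K(n);p=R@np.array(X)+t;return f*p[0]/p[2]+cx,f*p[1]/p[2]+cy
E
python3 - <<'E'
from h import *
for n in("side","top"):
    im,d=camera(n);np.savez(f"pics/{n}0.npz",im=im,d=d)
    cv2.imwrite(f"pics/{n}0.png",cv2.resize(im[...,::-1],(768,576)))
    c=calibration(n);print(n,c, "cam pos",-np.array(c["R"]).T@c["t"])
print(monitor.state())
E
```

```text
side {'vertical_fov': 54.2286380154685, 'cx': 255.88999921863018, 'cy': 193.64866464427416, 'R': array([[ 0.99624745, -0.0864698 , -0.00374119],
       [-0.04995392, -0.53916124, -0.84071979],
       [ 0.07067977,  0.83775183, -0.54145751]]), 't': array([-0.52975579,  0.10233429,  1.17595099])} cam pos [ 0.44976391 -0.97578829  0.72078004]
top {'vertical_fov': 55.4457820856286, 'cx': 255.10629734952792, 'cy': 193.0761015496101, 'R': array([[-0.01714827, -0.99969055,  0.01802072],
       [-0.98797665,  0.01417215, -0.1539522 ],
       [ 0.15364917, -0.02044406, -0.98791395]]), 't': array([-0.05570979,  0.55986435,  0.96802518])} cam pos [ 0.40344132 -0.04383667  1.04352186]
{'time_s': 0.1, 'q': array([-1.41161881e+00,  1.24494286e-01,  1.65155964e+00,  3.00186261e-05,
        1.36749750e+00, -8.25831827e-02]), 'joint_vel': array([ 6.93166477e-05, -3.51761056e-03, -2.20236984e-03,  3.88997757e-04,
        1.09682195e-04,  3.94974180e-04]), 'joint_efforts': array([ 5.81568372e-06, -4.24931967e+01, -3.66654038e+01, -1.79105132e-04,
        3.94334755e-03, -1.46111688e-06]), 'position': array([ 0.1555217 , -0.63056046,  0.2381276 ]), 'tcp_rot': array([-9.79227374e-04,  9.92702753e-01,  1.20583101e-01, -2.28119622e-05]), 'ft_force': array([ 0.01553032, -0.07237073,  0.62446188]), 'torque': array([ 0.01342655, -0.00019215,  0.01525902]), 'grip_force': 0.0, 'grip_width': 0.08560091430314447}
```

View pics/side0.png

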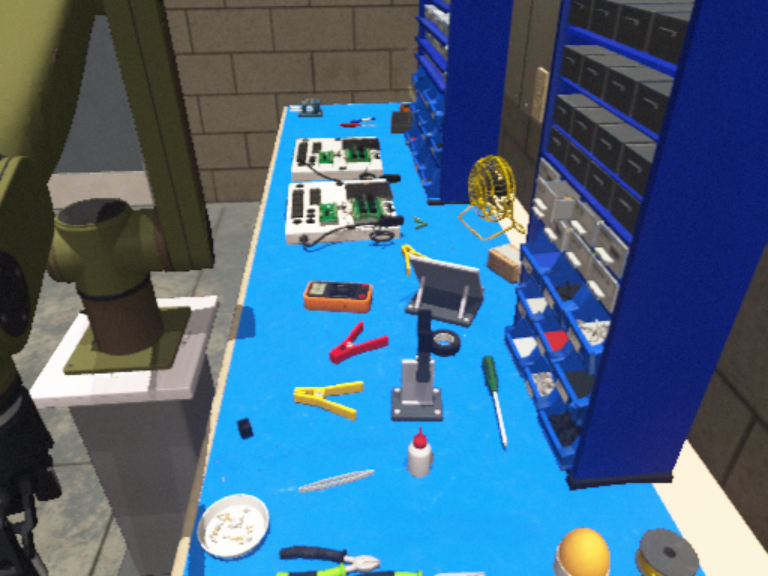

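View pics/top0.png

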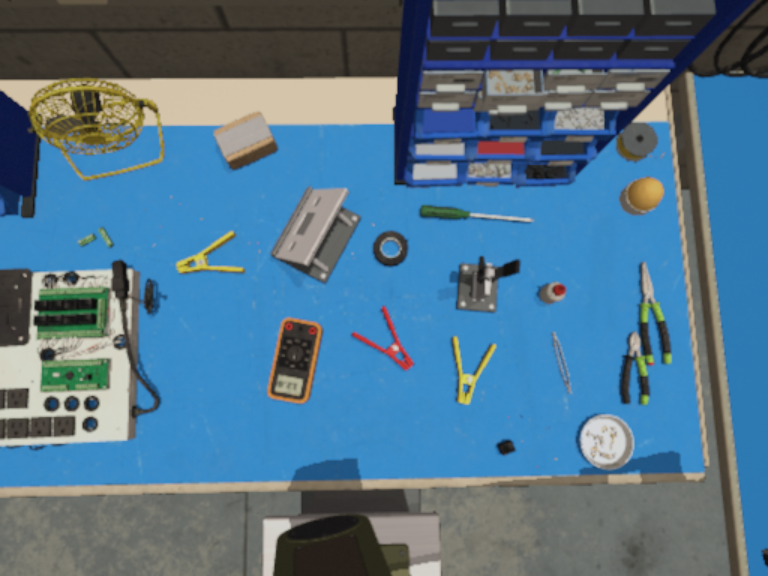

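The side view shows the black clip on its post at (425,345) and the stand at (447,290). In the top view they are at (490,270) and (315,230). The look-alikes in the top view are yellow at (208,255) and (473,370) and red at (388,342). Only the black one stands upright on a post, so I'll confirm it in an enlarged crop.

Run:
```python
from h import *
s=np.load("pics/side0.npz");t=np.load("pics/top0.npz")
a=cv2.resize(s["im"][165:285,255:335],(400,600),interpolation=2);b=cv2.resize(t["im"][115:215,170:250],(400,300),interpolation=2)[:300]
c=cv2.resize(t["im"][165:215,295:355],(400,300),interpolation=2)
b=cv2.resize(t["im"][115:195,170:250],(400,300),interpolation=2)
cv2.imwrite("pics/crop0.png",np.hstack([a,np.vstack([b,c])])[...,::-1])
C=cloud("top",t["d"]);
S=cloud("side",s["d"])
# stand: points in top region
for n,P,(r0,r1,c0,c1) in(("top",C,(115,195,175,245)),("side",S,(165,220,268,325)),("topclip",C,(168,212,300,350)),("sideclip",S,(200,285,255,300))):
    Q=P[r0:r1,c0:c1].reshape(-1,3);
    for lo,hi in((.005,.02),(.02,.06),(.06,.09),(.09,.12),(.12,.15),(.15,.2)):
        q=Q[(Q[:,2]>lo)&(Q[:,2]<hi)]
        if len(q)>5: print(n,lo,hi,len(q),q.mean(0).round(3),np.percentile(q,3,0).round(3),np.percentile(q,97,0).round(3), cv2.minAreaRect(q[:,:2].astype(np.float32)*1000))
```

```text
top 0.005 0.02 769 [0.649 0.034 0.011] [ 0.589 -0.015  0.007] [0.717 0.101 0.015] ((698.7042846679688, 77.76429748535156), (174.60166931152344, 182.27838134765625), 61.888145446777344)
top 0.02 0.06 659 [0.685 0.088 0.039] [0.611 0.007 0.024] [0.751 0.135 0.058] ((673.6227416992188, 64.42649841308594), (108.23291015625, 150.65997314453125), 61.91014099121094)
top 0.06 0.09 232 [0.675 0.069 0.076] [0.61  0.032 0.061] [0.741 0.107 0.089] ((676.7505493164062, 69.81382751464844), (23.967554092407227, 151.3841552734375), 63.093448638916016)
top 0.09 0.12 300 [0.665 0.052 0.105] [0.602 0.016 0.091] [0.729 0.087 0.119] ((666.2044067382812, 51.02018737792969), (22.714176177978516, 149.8665771484375), 62.06986618041992)
top 0.12 0.15 327 [0.657 0.034 0.128] [ 0.594 -0.     0.121] [0.719 0.069 0.133] ((657.7968139648438, 35.06559371948242), (17.25833511352539, 149.79132080078125), 61.75528335571289)
side 0.005 0.02 801 [0.671 0.062 0.012] [ 0.596 -0.013  0.007] [0.745 0.274 0.019] ((663.9974365234375, 121.88841247558594), (335.9442138671875, 217.67050170898438), 72.85572052001953)
side 0.02 0.
[... 2502 characters left out ...]
 -0.246  0.089] ((565.3568115234375, -253.7064666748047), (17.05046272277832, 54.881736755371094), 78.04199981689453)
sideclip 0.09 0.12 162 [ 0.567 -0.256  0.102] [ 0.542 -0.264  0.091] [ 0.592 -0.243  0.118] ((552.3472290039062, -311.8283386230469), (142.1360626220703, 51.700355529785156), 77.14422607421875)
sideclip 0.12 0.15 70 [ 0.573 -0.265  0.135] [ 0.564 -0.272  0.12 ] [ 0.584 -0.232  0.149] ((576.3707885742188, -251.20782470703125), (43.664329528808594, 22.044607162475586), 82.23493194580078)
sideclip 0.15 0.2 251 [ 0.575 -0.25   0.174] [ 0.563 -0.28   0.153] [ 0.588 -0.218  0.191] ((575.9478759765625, -248.84986877441406), (69.66353607177734, 22.484628677368164), 82.68610382080078)
```

View pics/crop0.png

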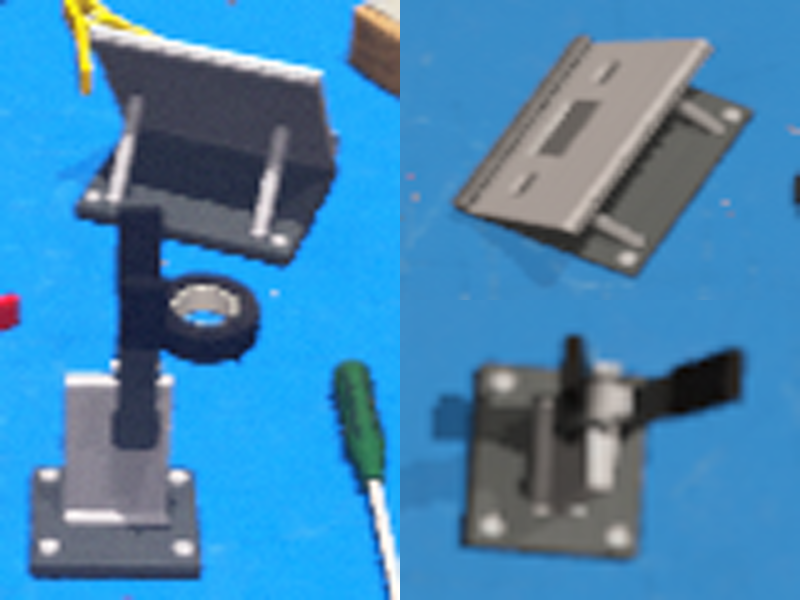

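The crop confirms it: the black clip stands on the steel post, handles up, while the red and yellow ones lie on the table. The stand's top edge is near (0.658, 0.034), with the edge normal at about 62° in the xy plane. I'm moving above the clip.

Call:
{"fn": "send_rows", "kwargs": {"translation": [[44,-24,0],[88,-47,0],[132,-71,0],[176,-95,0],[220,-119,0]], "twist": [0,0,0,0,0], "hand": [1,1,1,1,1]}}

```text
time_s: 0.6
position: [0.3414, -0.4614, 0.2388]
tcp_rot: [-0.0, 0.993, 0.12, -0.0]
ft_force: [1.4, -0.5, 0.2]
grip_width: 0.0855
grip_force: 0.0
```

Call:
{"fn": "send_rows", "kwargs": {"translation": [[44,-24,0],[88,-47,0],[132,-71,0],[176,-95,0],[220,-119,0]], "twist": [0.073,0.146,0.219,0.292,0.365], "hand": [1,1,1,1,1]}}

```text
time_s: 1.1
position: [0.5263, -0.2933, 0.2389]
tcp_rot: [-0.0, 0.998, -0.063, -0.0]
ft_force: [-0.1, -0.7, 0.1]
grip_width: 0.0856
grip_force: 0.0
```

```bash
cat >> h.py <<'E'
from scipy.spatial.transform import Rotation as Ro
def to(X,yline):
    "tool-axis mm shift to world TCP X and twist so that the closing line has angle yline (deg)"
    s=monitor.state();w=s["tcp_rot"];R=Ro.from_quat([w[1],w[2],w[3],w[0]]).as_matrix()
    a=np.degrees(np.arctan2(R[1,1],R[0,1]));tw=(a-yline+90)%180-90
    print("t",s["time_s"],"pos",s["position"].round(4),"yl",a.round(1),"q",s["q"].round(2),"F",s["ft_force"].round(1),"gw",round(s["grip_width"],4),"gf",round(s["grip_force"],1))
    print("shift mm",(R.T@(np.array(X)-s["position"])*1000).round(1),"twist",round(np.radians(tw),3))
E
python3 -c "
from h import *
to([.5755,-.25,.16],83)"
```

```text
t 1.1 pos [ 0.5263 -0.2933  0.2389] yl -97.2 q [-0.6   0.02  1.76 -0.    1.36  1.1 ] F [-0.1 -0.7  0.1] gw 0.0856 gf 0.0
shift mm [ 43.4 -49.2  78.9] twist -0.004
```

Call:
{"fn": "send_rows", "kwargs": {"translation": [[22,-25,0],[43,-49,0],[43,-49,25],[43,-49,52],[43,-49,78]], "twist": [0,0,0,0,0], "hand": [1,1,1,1,1]}}

```text
time_s: 1.6
position: [0.574, -0.2512, 0.1599]
tcp_rot: [-0.0, 0.998, -0.061, -0.0]
ft_force: [-0.4, 0.7, -0.3]
grip_width: 0.0853
grip_force: 0.0
```

```bash
python3 -c "
from h import *
to([.5755,-.25,.16],83)
im,d=camera('side');im2,d2=camera('top')
a=cv2.resize(im[150:290,225:335],(440,560));b=cv2.resize(im2[150:220,285:370],(340,280))
o=np.zeros((560,780,3),np.uint8);o[:,:440]=a;o[:280,440:]=b;cv2.imwrite('pics/g1.png',o[...,::-1])"
```

```text
t 1.6 pos [ 0.574  -0.2512  0.1599] yl -97.0 q [-0.5   0.13  1.78 -0.    1.23  1.19] F [-0.4  0.7 -0.3] gw 0.0853 gf 0.0
shift mm [ 1.3 -1.3 -0.1] twist -0.0
```

View pics/g1.png

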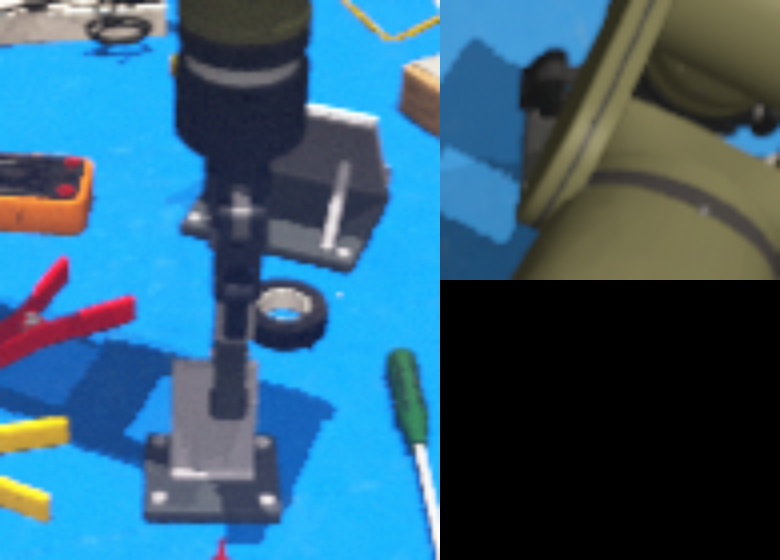

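The side view shows the fingers astride the handles, lined up at about (235,215). I'm squeezing now.

Call:
{"fn": "send_rows", "kwargs": {"translation": [[0,0,0],[0,0,0],[0,0,0],[0,0,0],[0,0,0]], "twist": [0,0,0,0,0], "hand": [0.3,0.3,0.3,0.3,0.3]}}

```text
time_s: 2.2
position: [0.578, -0.2535, 0.1692]
tcp_rot: [0.002, 0.998, -0.062, 0.006]
ft_force: [0.1, 1.8, 11.6]
grip_width: 0.0355
grip_force: 61.0
```

Call:
{"fn": "send_rows", "kwargs": {"translation": [[0,0,0],[0,0,-5],[0,0,-15],[0,0,-35],[0,0,-60]], "twist": [0,0,0,0,0], "hand": [0.3,0.3,0.3,0.3,0.3]}}

```text
time_s: 2.7
position: [0.573, -0.2515, 0.221]
tcp_rot: [-0.001, 0.998, -0.062, -0.001]
ft_force: [0.0, -1.5, -1.9]
grip_width: 0.0352
grip_force: 59.5
```

Call:
{"fn": "send_rows", "kwargs": {"translation": [[0,0,-20],[0,0,-40],[0,0,-40],[0,0,-40],[0,0,-40]], "twist": [0,0,0,0,0], "hand": [0.3,0.3,0.3,0.3,0.3]}}

```text
time_s: 3.2
position: [0.5733, -0.2515, 0.2596]
tcp_rot: [-0.001, 0.998, -0.062, -0.001]
ft_force: [-0.4, 0.5, -2.2]
grip_width: 0.0355
grip_force: 59.6
```

```bash
python3 -c "
from h import *
to([.5755,-.25,.16],83)
im,d=camera('side');im2,d2=camera('top');np.savez('pics/lift.npz',im=im,d=d,im2=im2,d2=d2)
P=cloud('side',d);m=(P[...,2]>.07)&(np.hypot(P[...,0]-.575,P[...,1]+.25)<.05)
for z in np.arange(.105,.27,.01):
  q=P[m&(abs(P[...,2]-z)<.005)]
  if len(q)>3: print(z.round(3),len(q),q.min(0).round(3),q.max(0).round(3))
a=cv2.resize(im[110:290,225:335],(400,600));b=cv2.resize(im2[130:220,285:370],(380,400))
o=np.zeros((600,780,3),np.uint8);o[:,:400]=a;o[:400,400:]=b;cv2.imwrite('pics/g2.png',o[...,::-1])"
```

```text
t 3.2 pos [ 0.5733 -0.2515  0.2596] yl -97.1 q [-0.5   0.06  1.68 -0.    1.4   1.19] F [-0.4  0.5 -2.2] gw 0.0355 gf 59.6
shift mm [ 2.3 -1.7 99.6] twist -0.001
0.105 75 [ 0.541 -0.258  0.1  ] [ 0.593 -0.238  0.107]
0.165 34 [ 0.556 -0.267  0.161] [ 0.578 -0.226  0.17 ]
0.175 41 [ 0.558 -0.269  0.17 ] [ 0.581 -0.227  0.18 ]
0.185 32 [ 0.559 -0.266  0.18 ] [ 0.577 -0.231  0.19 ]
0.195 31 [ 0.56  -0.266  0.19 ] [ 0.58  -0.259  0.2  ]
0.205 41 [ 0.559 -0.263  0.2  ] [ 0.584 -0.242  0.21 ]
0.215 30 [ 0.562 -0.264  0.21 ] [ 0.579 -0.235  0.22 ]
0.225 30 [ 0.562 -0.266  0.22 ] [ 0.58  -0.258  0.23 ]
0.235 26 [ 0.561 -0.266  0.23 ] [ 0.582 -0.258  0.239]
0.245 31 [ 0.561 -0.269  0.24 ] [ 0.582 -0.239  0.25 ]
0.255 25 [ 0.56  -0.277  0.25 ] [ 0.582 -0.237  0.26 ]
0.265 34 [ 0.561 -0.284  0.26 ] [ 0.581 -0.235  0.269]
```

View pics/g2.png

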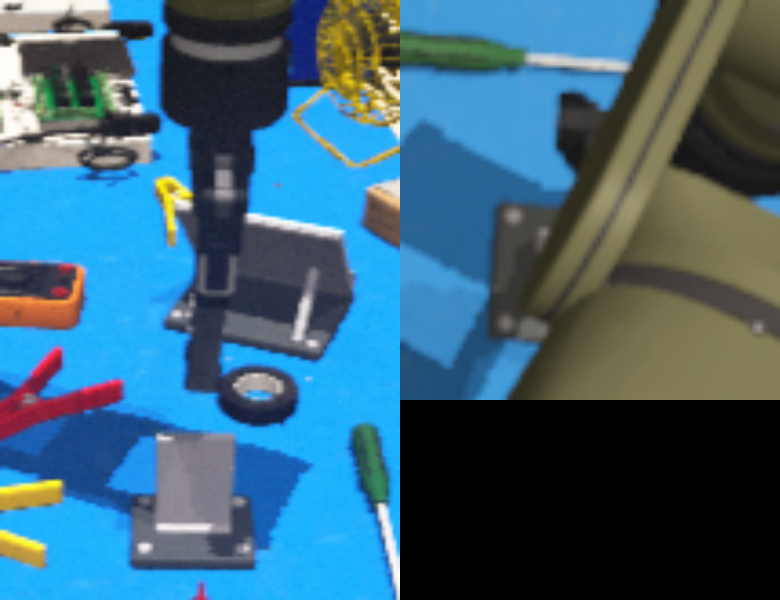

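The clip is off the post and squeezed open: tips at z≈0.161, so the hub is about 53 mm below the TCP. Next I'm carrying it over the stand's edge.

```bash
python3 -c "
from h import *
to([.6612,.0289,.2596],62)"
```

```text
t 3.3 pos [ 0.5733 -0.2515  0.2594] yl -97.1 q [-0.5   0.06  1.68 -0.    1.4   1.2 ] F [-0.3  0.1 -0.8] gw 0.0352 gf 59.6
shift mm [  52.8 -289.    -0. ] twist 0.365
```

Call:
{"fn": "send_rows", "kwargs": {"translation": [[8,-40,-8],[15,-80,-8],[22,-120,-8],[29,-160,-8],[36,-200,-8]], "twist": [0.07,0.14,0.21,0.28,0.365], "hand": [0.3,0.3,0.3,0.3,0.3]}}

```text
time_s: 3.8
position: [0.6341, -0.0561, 0.2681]
tcp_rot: [0.0, 0.97, -0.243, -0.001]
ft_force: [1.9, 0.2, -1.3]
grip_width: 0.0357
grip_force: 60.3
```

```bash
python3 -c "
from h import *
to([.6612,.0289,.2676],62)"
```

```text
t 3.8 pos [ 0.6341 -0.0561  0.2681] yl -118.2 q [-0.17  0.08  1.65 -0.    1.41  1.89] F [ 1.9  0.2 -1.3] gw 0.0357 gf 60.3
shift mm [-16.3 -87.7   0.4] twist -0.003
```

Call:
{"fn": "send_rows", "kwargs": {"translation": [[-6,-35,0],[-12,-65,0],[-16,-88,0],[-16,-88,0],[-16,-88,0]], "twist": [0,0,0,0,0], "hand": [0.3,0.3,0.3,0.3,0.3]}}

```text
time_s: 4.3
position: [0.661, 0.0277, 0.2681]
tcp_rot: [0.0, 0.97, -0.241, -0.001]
ft_force: [0.5, -1.1, -1.6]
grip_width: 0.0354
grip_force: 60.4
```

```bash
cat >> h.py <<'E'
E0=np.array([.6556,.030,.130]);u=np.array([-.4695,-.8829,0]);e=np.array([-.8829,.4695,0])
def view(name,extra=[]):
    "crop of the side view, plus sections of the cloud in stand axes (s uphill, e along edge, z), mm"
    im,d=camera('side');im2,d2=camera('top')
    P=(cloud('side',d)-E0);L=np.stack([P@u,P@e,P[...,2]],-1)*1000
    np.savez('pics/'+name+'.npz',L=L,im=im)
    uu,vv=map(int,proj('side',E0));a=im[vv-75:vv+45,uu-60:uu+60]
    a=cv2.resize(a,(600,600),interpolation=cv2.INTER_CUBIC)
    uu,vv=map(int,proj('top',E0));b=cv2.resize(im2[vv-40:vv+40,uu-25:uu+25],(200,320))
    o=np.zeros((600,800,3),np.uint8);o[:,:600]=a;o[:320,600:]=b
    cv2.imwrite('pics/'+name+'.png',o[...,::-1]);return L
def sect(L,zs,dz=4):
    for z in zs:
        q=L[(abs(L[...,2]-z)<dz)&(abs(L[...,0])<70)&(abs(L[...,1])<40)]
        if len(q)>3: print(z,len(q),"s",np.percentile(q[:,0],[2,50,98]).round(1),"e",np.percentile(q[:,1],[2,50,98]).round(1))
E
python3 -c "
from h import *
to([.6612,.0289,.2676],62)
L=view('h1');sect(L,range(0,160,8))"
```

```text
t 4.3 pos [0.661  0.0277 0.2681] yl -117.9 q [-0.04  0.13  1.59 -0.    1.42  2.02] F [ 0.5 -1.1 -1.6] gw 0.0354 gf 60.4
shift mm [-0.4 -1.1  0.5] twist 0.002
0 74 s [-8.3 -3.5  2.6] e [-37.9  -0.5  38.5]
40 10 s [-21.9   9.   15.8] e [-12.8  -9.7   8. ]
48 24 s [-22.3  11.7  16.1] e [-13.   -6.5   7.8]
56 25 s [-21.1  12.   15.4] e [-13.5  -5.8   6.9]
64 22 s [-21.3  10.4  13.8] e [-12.7  -8.6   5.9]
72 19 s [-12.4   9.8  13.2] e [-12.5  -5.    4. ]
80 20 s [-6.5  7.9 10.3] e [-15.   -8.7   5.6]
88 25 s [-17.1   8.9  13.9] e [-15.1  -8.4   5.3]
96 20 s [-16.6   7.8  11.4] e [-14.8  -9.4   3.4]
104 20 s [-16.4   9.7  14.2] e [-13.8  -6.6   3.5]
112 19 s [-15.6  10.3  14.7] e [-15.1  -8.8   3.4]
120 22 s [-14.8  12.3  15.2] e [-16.3 -10.7   2.8]
128 14 s [-13.1  12.5  15.2] e [-17.5 -13.6   1.7]
136 22 s [-16.   22.9  28. ] e [-18.1 -11.6   2.7]
144 33 s [-24.8  21.6  31. ] e [-18.  -13.3   4.1]
152 32 s [-23.8  22.   32.7] e [-17.8 -13.5  -1.5]
```

View pics/h1.png

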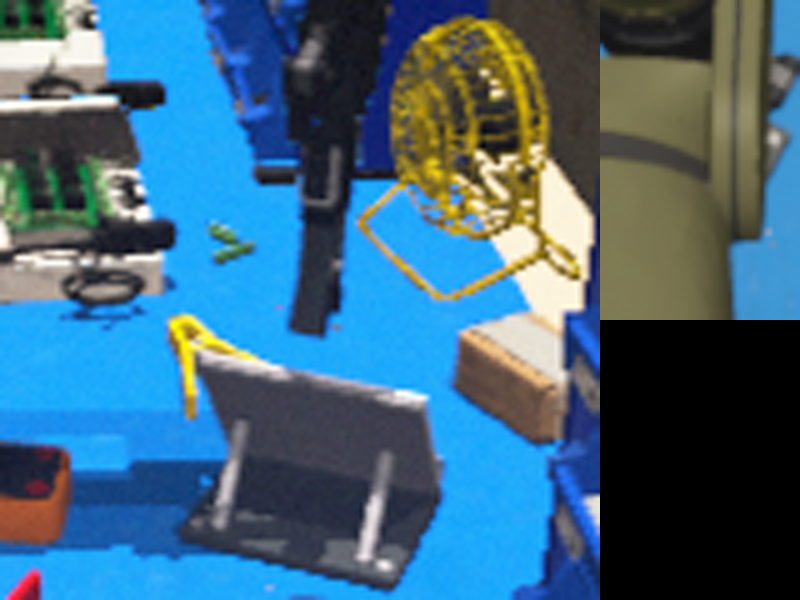

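The clip hangs above the edge: tips at crop (312,330), about 38 mm above it, jaw centre at s≈-3 mm and e≈-2 mm. The tool stays vertical, so I'll straddle the edge upright, then tilt the clip onto the slope by relaxing the squeeze and moving uphill.

Call:
{"fn": "send_rows", "kwargs": {"translation": [[-2,-2,12],[-2,-2,24],[-2,-2,36],[-2,-2,48],[-2,-2,48]], "twist": [0,0,0,0,0], "hand": [0.3,0.3,0.3,0.3,0.3]}}

```text
time_s: 4.9
position: [0.659, 0.0301, 0.2176]
tcp_rot: [0.001, 0.97, -0.242, -0.003]
ft_force: [-0.1, -0.3, -2.0]
grip_width: 0.035
grip_force: 60.4
```

```bash
python3 -c "
from h import *
to([.6612,.0289,.2676],62)
L=view('h2');sect(L,range(-24,110,8))"
```

```text
t 4.9 pos [0.659  0.0301 0.2176] yl -118.0 q [-0.04  0.16  1.65 -0.    1.34  2.02] F [-0.1 -0.3 -2. ] gw 0.035 gf 60.4
shift mm [  2.2   0.1 -50. ] twist 0.0
-24 21 s [-18.7 -14.4 -12.1] e [-37.8 -11.9  36.9]
-16 22 s [-11.   -9.1  -5.6] e [-38.6 -12.   37.9]
-8 32 s [-13.7  -2.4  14.9] e [-35.3  -4.8  35.6]
0 77 s [-21.   -1.7  15.3] e [-38.5  -5.6  37.8]
8 24 s [-19.7   9.   12.7] e [-20.5  -3.7  23.2]
16 16 s [-20.8  10.3  14.5] e [-8.4 -2.5  9.1]
24 22 s [-16.1   7.4  12.5] e [-10.9  -1.3   9.5]
32 18 s [-17.3   6.8   8.8] e [-12.5  -6.7   6.6]
40 21 s [-17.4   5.9  12.7] e [-11.4  -5.5   6.3]
48 20 s [-17.8   8.3  12.8] e [-10.9  -4.7   7.1]
56 18 s [-16.5   8.1  12. ] e [-11.3  -5.3   6.9]
64 17 s [-16.1  11.1  14.2] e [-11.4  -2.6   7.3]
72 24 s [-17.5  10.3  14.6] e [-13.4  -8.6   7.7]
80 12 s [-15.1  15.4  22.6] e [-13.8 -10.    3.7]
88 23 s [-26.2  11.9  29.6] e [-15.6 -12.2   1.2]
96 27 s [-24.7  22.5  29.7] e [-15.1  -9.8   4.1]
104 29 s [-21.3  22.2  30.7] e [-15.8 -10.7   5.3]
```

View pics/h2.png

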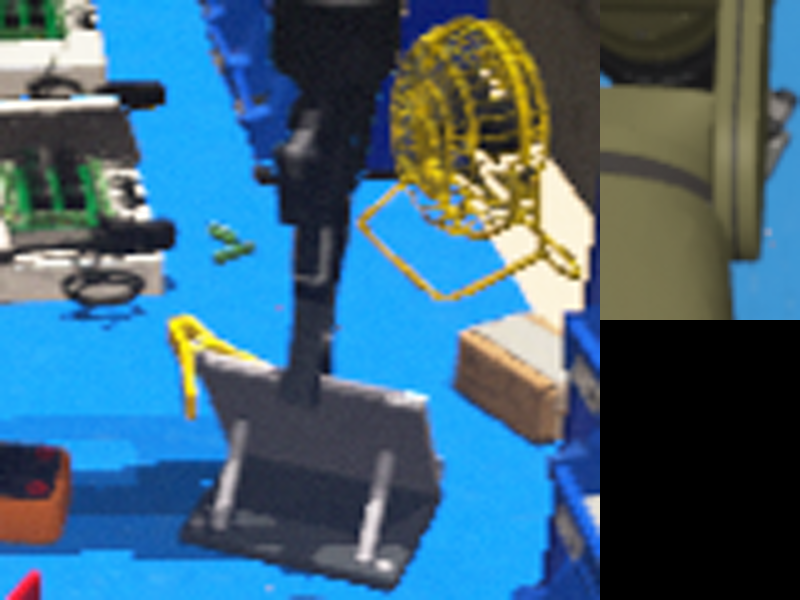

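The jaws straddle the edge, with the rear jaw at (303,395) behind the plate and no contact force. I'm starting the tilt, relaxing the squeeze as I go.

Call:
{"fn": "send_rows", "kwargs": {"translation": [[0,0,0],[0,3,1],[0,6,3],[0,9,5],[0,12,7]], "twist": [0,0,0,0,0], "hand": [0.46,0.46,0.47,0.48,0.49]}}

```text
time_s: 5.5
position: [0.6561, 0.02, 0.2161]
tcp_rot: [-0.001, 0.97, -0.242, 0.002]
ft_force: [1.1, 2.4, 3.4]
grip_width: 0.0417
grip_force: 7.6
```

```bash
python3 -c "
from h import *
to([.6612,.0289,.2676],62)
L=view('h3');sect(L,range(-24,110,8))"
```

```text
t 5.5 pos [0.6561 0.02   0.2161] yl -118.0 q [-0.05  0.15  1.66  0.    1.33  2.01] F [1.1 2.4 3.4] gw 0.0417 gf 7.6
shift mm [  0.5 -10.4 -51.5] twist 0.0
-24 20 s [-17.8 -14.  -11.3] e [-37.6 -14.4  36.7]
-16 23 s [-11.8  -8.1  -5. ] e [-38.9 -14.   38.1]
-8 31 s [-6.4 -1.  18.9] e [-35.4  -5.3  34.5]
0 76 s [-14.3  -1.2  19.9] e [-37.6  -6.6  36.7]
8 23 s [-16.4  15.2  19.7] e [-13.1  -8.3   5.7]
16 18 s [-12.3  16.3  18.5] e [-11.1  -4.5   7. ]
24 17 s [-2.2 14.6 17. ] e [-12.8  -6.1   7.1]
32 18 s [-11.4  13.8  17.6] e [-14.2  -7.3   3.8]
40 25 s [-10.3  13.8  19.6] e [-13.8  -8.    4.3]
48 19 s [-9.9 16.8 19.4] e [-12.8  -6.3   4.4]
56 15 s [-9.6 18.  20.5] e [-13.9  -9.2   4.2]
64 19 s [-10.   20.1  24.5] e [-14.3  -8.8   3.9]
72 18 s [-9.9 20.2 25.6] e [-15.3 -11.4   2.8]
80 15 s [-13.3  33.1  37.7] e [-15.7 -12.3   1.4]
88 24 s [-19.7  31.9  43.3] e [-17.  -14.1   3.4]
96 32 s [-16.8  33.8  43.7] e [-17.3 -11.3   4. ]
104 30 s [-14.8  35.2  43.6] e [-17.8 -11.6   3.8]
```

Call:
{"fn": "send_rows", "kwargs": {"translation": [[0,4,0],[0,8,1],[0,12,2],[0,16,4],[0,20,6]], "twist": [0,0,0,0,0], "hand": [0.5,0.51,0.52,0.54,0.56]}}

```text
time_s: 6.1
position: [0.6452, 0.0015, 0.2078]
tcp_rot: [0.0, 0.97, -0.242, -0.0]
ft_force: [1.2, 2.4, 2.2]
grip_width: 0.048
grip_force: 7.3
```

```bash
python3 -c "
from h import *
to([.6612,.0289,.2676],62)
L=view('h4');sect(L,range(-24,110,8))"
```

```text
t 6.1 pos [0.6452 0.0015 0.2078] yl -118.0 q [-0.08  0.13  1.69 -0.    1.32  1.98] F [1.2 2.4 2.2] gw 0.048 gf 7.3
shift mm [  1.3 -31.7 -59.8] twist 0.0
-24 24 s [-18.3 -14.2  13.6] e [-35.8  -9.8  37.3]
-16 38 s [-10.9  -6.   17.1] e [-39.6  -7.8  37.3]
-8 38 s [-7.4 -0.2 18.7] e [-37.8  -6.7  35.3]
0 71 s [-9.9 -3.  20.1] e [-37.9  -7.9  38.3]
8 18 s [-14.   18.5  21.2] e [-15.6  -3.2   8.4]
16 15 s [-6.  20.7 23.1] e [-11.6  -5.7   4.2]
24 17 s [-3.8 21.  25.5] e [-14.3 -10.7   4.1]
32 21 s [-0.4 24.3 28.6] e [-13.3  -7.8   6.8]
40 14 s [ 2.  28.  31.7] e [-12.6  -7.5   6.6]
48 17 s [ 3.6 32.8 37.1] e [-13.4  -7.7   2.8]
56 16 s [ 5.  35.5 40.4] e [-13.8  -8.2   4.1]
64 14 s [ 8.3 38.9 43.5] e [-15.3 -12.2   5.7]
72 16 s [ 9.5 41.9 62. ] e [-15.1 -12.    3.1]
80 29 s [ 5.  55.3 66. ] e [-16.3 -12.    0.3]
88 31 s [ 1.7 56.4 68.5] e [-16.1 -11.7   3.2]
96 33 s [-0.9 59.2 67.9] e [-16.3 -10.6   4.7]
104 38 s [ 1.  39.7 67.5] e [-16.8 -10.3   5.6]
```

View pics/h4.png

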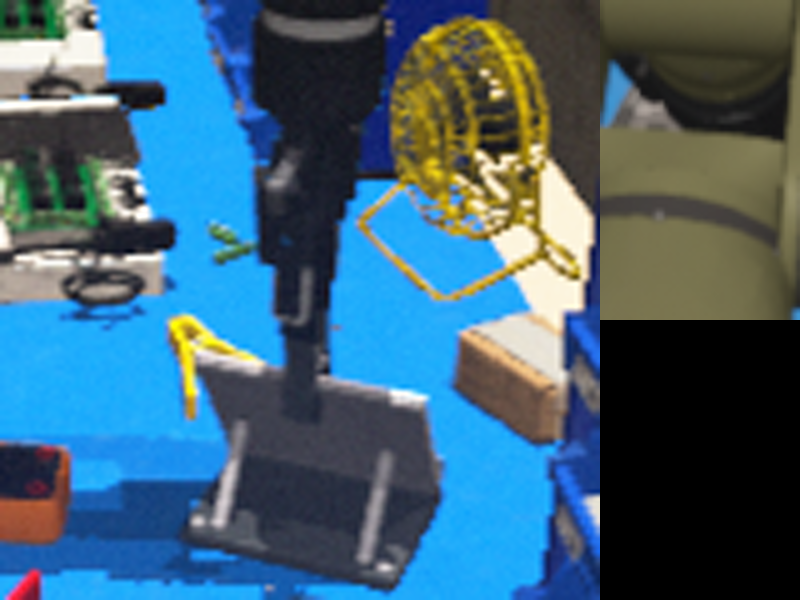

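It's working: the clip has tilted about 18° and the rear jaw (crop (300,415)) has gone deeper. Continuing.

Call:
{"fn": "send_rows", "kwargs": {"translation": [[0,4,3],[0,8,6],[0,12,9],[0,15,13],[0,18,17]], "twist": [0,0,0,0,0], "hand": [0.58,0.6,0.62,0.64,0.65]}}

```text
time_s: 6.7
position: [0.6369, -0.0143, 0.1908]
tcp_rot: [0.0, 0.97, -0.242, -0.0]
ft_force: [0.5, 1.1, 2.5]
grip_width: 0.0558
grip_force: 7.2
```

```bash
python3 -c "
from h import *
to([.6612,.0289,.2676],62)
L=view('h5');sect(L,range(-40,90,8))"
```

```text
t 6.7 pos [ 0.6369 -0.0143  0.1908] yl -118.0 q [-0.11  0.13  1.73 -0.    1.29  1.95] F [0.5 1.1 2.5] gw 0.0558 gf 7.2
shift mm [  1.2 -49.5 -76.8] twist 0.0
-40 21 s [-29.1 -25.4 -11.5] e [-36.1 -10.9  37.5]
-32 27 s [-22.1 -18.6   2.7] e [-36.6  -7.8  34.6]
-24 35 s [-17.1 -11.2   8.2] e [-36.7  -8.   35.2]
-16 29 s [-12.3  -8.1  13.1] e [-38.6 -10.   38.1]
-8 28 s [-6.6 -2.4 16.4] e [-35.8  -6.   36.5]
0 55 s [-9.5 -1.2 22.1] e [-39.5 -12.9  37.2]
8 13 s [-8.7 12.1 31.1] e [-15.3 -12.    3.3]
16 24 s [ 0.6 12.9 38. ] e [-13.4  -5.6   5. ]
24 13 s [ 3.   7.5 47.1] e [-13.4  -9.2   1.8]
32 17 s [ 6.6 41.4 54.8] e [-14.3  -4.3   4.7]
40 14 s [13.6 54.4 59.1] e [-15.1  -6.2   5.2]
48 17 s [18.1 21.8 65.4] e [-15.3 -10.2   2.5]
56 9 s [22.8 28.9 68.6] e [-15.9 -11.9  -2.2]
64 11 s [13.5 28.5 33.8] e [-16.8 -13.9  -6.1]
72 10 s [15.6 33.9 39.6] e [-16.3 -14.   -8.9]
80 25 s [15.6 23.1 42.9] e [-16.8 -11.2  -2.4]
88 12 s [16.6 19.2 36.9] e [-15.6  -9.3  -3.6]
```

View pics/h5.png

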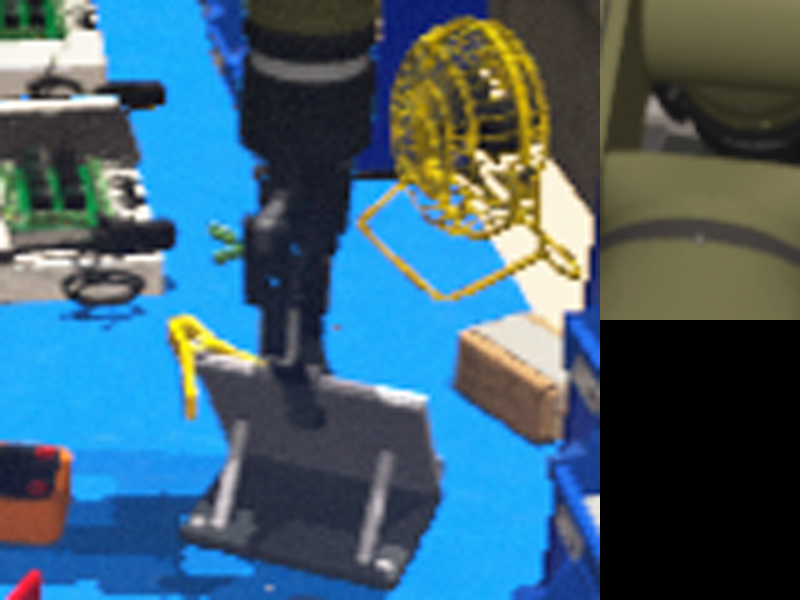

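The clip now lies along the slope, handles about 37° from vertical, with its rear jaw on the back plate at (308,410). I'm measuring how deep it sits, in slope axes.

```bash
cat >> h.py <<'E'
def slope(L):
    c,s=np.cos(np.radians(35)),np.sin(np.radians(35))
    X=L[...,0]*c-L[...,2]*s; Z=L[...,0]*s+L[...,2]*c; m=(abs(L[...,1])<22)&(abs(X)<60)
    for z in range(-48,104,6):
        k=m&(abs(Z-z)<3)&((X>7)|(X<-7))
        if k.sum()>2:
            a=np.sort(X[k]);p=a[a>0];n=a[a<0]
            print(z,"rear",len(p),p[[0,len(p)//2,-1]].round(1) if len(p) else "","front",len(n),n[[0,len(n)//2,-1]].round(1) if len(n) else "","e",np.median(L[...,1][k]).round(1))
E
python3 -c "
from h import *
slope(np.load('pics/h5.npz')['L'])"
```

```text
-30 rear 3 [16.7 17.6 17.7] front 0  e -3.7
-24 rear 10 [10.8 18.3 20.3] front 0  e -4.8
-18 rear 4 [13.8 17.5 18.4] front 0  e -0.2
-12 rear 10 [ 9.3 17.6 19.5] front 0  e -3.0
-6 rear 3 [17.4 17.7 18.4] front 2 [-13.   -8.6  -8.6] e -10.4
0 rear 6 [14.9 17.5 18.3] front 1 [-12.7 -12.7 -12.7] e -4.5
6 rear 7 [14.9 16.4 17.5] front 0  e -1.5
12 rear 6 [ 7.7 16.  17.4] front 1 [-8.8 -8.8 -8.8] e -6.0
18 rear 4 [14.2 16.6 17.1] front 5 [-9.4 -9.1 -7.2] e -3.8
24 rear 2 [ 9.  17.9 17.9] front 4 [-11.9  -8.4  -8. ] e -9.7
30 rear 6 [17.3 17.9 19.5] front 5 [-12.6  -9.4  -8. ] e -5.8
36 rear 4 [15.2 19.4 21. ] front 4 [-9.6 -8.9 -7.7] e -3.5
42 rear 0  front 5 [-11.   -9.7  -7.7] e -5.9
48 rear 6 [17.7 22.5 22.9] front 6 [-12.2  -9.   -8. ] e -7.7
54 rear 3 [21.1 22.2 22.9] front 8 [-14.4 -10.8  -9.3] e -10.2
60 rear 5 [21.8 24.3 25. ] front 3 [-25.2 -11.7 -10.4] e -6.5
66 rear 7 [21.  24.4 24.9] front 11 [-28.8 -18.3  -9.2] e -13.1
72 rear 2 [25.7 26.4 26.4] front 11 [-32.4 -27.7 -10.1] e -9.2
78 rear 3 [25.8 26.4 26.9] front 14 [-46.2 -28.2 -11.3] e -12.7
84 rear 2 [20.9 26.  26. ] front 17 [-42.  -34.1  -9.5] e -10.8
90 rear 3 [25.2 28.3 32.6] front 21 [-49.6 -36.4 -11.7] e -12.0
96 rear 10 [28.2 32.  33.4] front 8 [-48.6 -45.  -12.2] e -11.9
102 rear 14 [21.1 30.1 34.4] front 3 [-49.4 -47.4 -46.4] e -12.5
```

The rear jaw tip is at z'≈-30, so the hub is about 15 mm above the edge. The jaws are still part open, so I'm pushing down the slope and then letting go.

Call:
{"fn": "send_rows", "kwargs": {"translation": [[0,-1,2],[0,-3,5],[0,-4,8],[0,-5,11],[0,-5,11]], "twist": [0,0,0,0,0], "hand": [0.65,0.65,0.65,0.65,0.65]}}

```text
time_s: 7.3
position: [0.6396, -0.0095, 0.1801]
tcp_rot: [0.0, 0.97, -0.242, -0.0]
ft_force: [0.9, 1.8, 3.5]
grip_width: 0.0551
grip_force: 1.8
```

```bash
python3 -c "
from h import *
to([.6612,.0289,.2676],62)
slope(view('h6'))" | grep -v '^[6-9][0-9] \|^10'
```

```text
t 7.3 pos [ 0.6396 -0.0095  0.1801] yl -118.0 q [-0.1   0.14  1.73 -0.    1.27  1.96] F [0.9 1.8 3.5] gw 0.0551 gf 1.8
shift mm [  1.1 -44.  -87.6] twist 0.001
-24 rear 5 [11.4 13.2 13.6] front 0  e -2.6
-18 rear 4 [ 9.4 13.4 13.8] front 0  e 1.2
-12 rear 6 [ 9.  14.  14.4] front 0  e -9.8
0 rear 5 [14.9 16.1 17.1] front 2 [-14.  -10.6 -10.6] e -7.2
12 rear 7 [ 7.7 10.  17.4] front 2 [-8.  -7.9 -7.9] e -7.0
18 rear 5 [ 7.2  8.  20. ] front 4 [-9.3 -8.4 -7.7] e -5.8
36 rear 0  front 3 [-9.4 -7.6 -7. ] e -5.5
42 rear 1 [29.3 29.3 29.3] front 5 [-8.6 -8.3 -7.8] e -7.6
48 rear 3 [25.3 28.5 31.9] front 5 [-17.6  -9.3  -7.6] e -12.7
54 rear 2 [33.3 34.8 34.8] front 6 [-21.9 -17.5  -8.6] e -13.0
```

The jaws have closed on the plate, but the hub is still about 18 mm up. I'm opening, raising the fingers a little, and checking before I regrip the tilted clip to push it deeper.

Call:
{"fn": "send_rows", "kwargs": {"translation": [[0,0,0],[0,1,-3],[0,2,-8],[0,2,-12],[0,2,-12]], "twist": [0,0,0,0,0], "hand": [0.95,0.95,0.95,0.95,0.95]}}

```text
time_s: 7.9
position: [0.6389, -0.0116, 0.1933]
tcp_rot: [0.0, 0.97, -0.242, 0.001]
ft_force: [-0.0, -0.5, 0.2]
grip_width: 0.0813
grip_force: 0.0
```

```bash
python3 -c "
from h import *
to([.6612,.0289,.2676],62)
slope(view('h7'))"
```

```text
t 7.9 pos [ 0.6389 -0.0116  0.1933] yl -118.0 q [-0.1   0.13  1.72 -0.    1.29  1.96] F [-0.  -0.5  0.2] gw 0.0813 gf 0.0
shift mm [  0.8 -46.3 -74.3] twist 0.0
-24 rear 7 [ 8.2 11.6 13.2] front 0  e -5.7
-18 rear 4 [11.1 12.1 12.2] front 0  e -1.5
-12 rear 5 [ 9.4 11.6 12.5] front 0  e -4.4
-6 rear 5 [ 9.5 12.  12.6] front 2 [-12.9  -7.6  -7.6] e -5.6
0 rear 5 [ 9.  11.6 12.6] front 1 [-7.2 -7.2 -7.2] e -4.6
6 rear 6 [11.  12.5 13.4] front 3 [-16.2 -13.1 -11.4] e -7.1
12 rear 2 [12.1 12.7 12.7] front 7 [-14.4 -12.5  -9.9] e -1.1
18 rear 3 [11.  13.7 13.9] front 12 [-16.8 -13.9  -7.4] e -0.7
24 rear 2 [14.7 15.4 15.4] front 6 [-17.4 -14.3 -13.1] e -3.1
30 rear 3 [16.7 17.3 17.4] front 7 [-18.3 -16.3 -14.4] e -6.7
36 rear 1 [17.8 17.8 17.8] front 10 [-20.9 -17.7 -16.5] e -2.1
42 rear 2 [19.1 21.4 21.4] front 7 [-22.2 -19.4 -17.9] e -6.3
48 rear 5 [18.6 21.3 22.3] front 8 [-25.7 -21.  -18.5] e -6.4
54 rear 2 [21.8 23.6 23.6] front 9 [-43.6 -21.1 -18.9] e -6.9
60 rear 5 [22.1 25.  26.1] front 13 [-44.6 -24.  -20.1] e -10.6
66 rear 2 [21.1 26.1 26.1] front 18 [-48.1 -25.5 -21.7] e -11.0
72 rear 6 [26.1 27.3 27.6] front 17 [-51.3 -46.4 -24.3] e -8.2
78 rear 2 [26.9 29.9 29.9] front 19 [-54.2 -28.  -23.8] e -9.1
84 rear 11 [23.7 28.3 30. ] front 23 [-58.3 -35.3 -26.2] e -9.1
90 rear 5 [27.8 28.7 31.5] front 10 [-59.5 -34.  -29.5] e -8.0
```

View pics/h7.png

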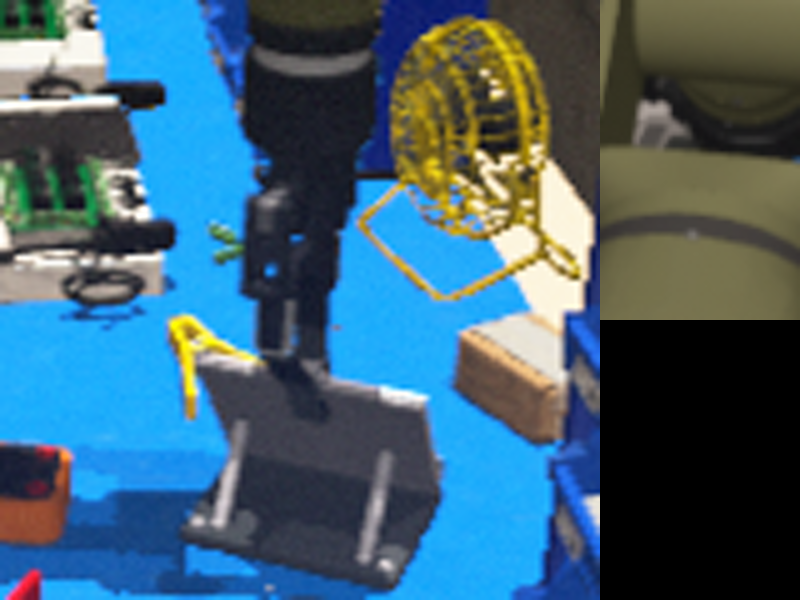

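Clamped symmetric and square (rear +12, front -12 mm), but the hub is about 19 mm above the edge. I'm regripping the tilted handles and sliding it about 11 mm down the slope.

Call:
{"fn": "send_rows", "kwargs": {"translation": [[0,0,0],[0,0,0],[0,-2,3],[0,-4,6],[0,-6,9]], "twist": [0,0,0,0,0], "hand": [0.6,0.6,0.6,0.6,0.6]}}

```text
time_s: 8.5
position: [0.6419, -0.0057, 0.1836]
tcp_rot: [-0.0, 0.97, -0.242, 0.001]
ft_force: [0.8, 0.8, 2.8]
grip_width: 0.0511
grip_force: 1.7
```

```bash
python3 -c "
from h import *
to([.6612,.0289,.2676],62)
slope(view('h8'))"
```

```text
t 8.5 pos [ 0.6419 -0.0057  0.1836] yl -118.0 q [-0.09  0.15  1.72  0.    1.27  1.97] F [0.8 0.8 2.8] gw 0.0511 gf 1.7
shift mm [  0.9 -39.7 -84. ] twist 0.001
-30 rear 4 [11.6 12.1 12.2] front 0  e 2.9
-24 rear 4 [ 7.8 12.8 13.2] front 0  e -8.1
-12 rear 6 [13.4 14.4 15.9] front 0  e -3.6
-6 rear 5 [11.9 14.6 14.8] front 1 [-11.8 -11.8 -11.8] e -7.5
0 rear 3 [14.5 14.5 14.9] front 1 [-7.8 -7.8 -7.8] e -2.1
6 rear 4 [14.1 14.9 15.8] front 2 [-10.5  -9.5  -9.5] e -3.1
12 rear 3 [ 8.6 15.7 16.4] front 3 [-8.4 -8.1 -8.1] e -6.9
18 rear 3 [13.  19.2 19.7] front 6 [-10.6  -7.8  -7.4] e -8.9
24 rear 1 [20. 20. 20.] front 4 [-12.1  -9.5  -8.1] e -3.0
30 rear 1 [20.8 20.8 20.8] front 6 [-11.8 -10.1  -9. ] e -10.2
36 rear 1 [24.3 24.3 24.3] front 5 [-12.6 -12.3 -10.5] e -6.0
42 rear 2 [26.7 27.1 27.1] front 4 [-15.  -10.8 -10.8] e -12.9
48 rear 1 [28.9 28.9 28.9] front 3 [-23.2 -11.2 -10.9] e -7.7
54 rear 4 [24.9 30.2 30.6] front 9 [-26.3 -13.9 -10.5] e -12.8
60 rear 2 [31.9 33.3 33.3] front 10 [-37.4 -27.5 -12.7] e -14.9
66 rear 4 [28.6 35.5 35.9] front 14 [-37.1 -30.7 -11.4] e -12.6
72 rear 2 [32.3 37.3 37.3] front 12 [-44.1 -36.5 -13.3] e -11.8
78 rear 8 [25.1 32.3 38.5] front 14 [-50.7 -41.6 -14.1] e -12.3
84 rear 24 [21.  34.9 41. ] front 15 [-52.9 -45.3 -14.2] e -9.5
90 rear 14 [14.1 25.3 39.3] front 9 [-53.3 -46.5 -17.4] e -13.1
96 rear 16 [13.2 24.8 28.8] front 3 [-51.3 -50.4 -49.7] e -10.9
102 rear 16 [ 8.2 19.4 25.1] front 2 [-53.  -51.7 -51.7] e -10.8
```

The right finger rode over the end of the rear handle, so it only slid about 4 mm. I'm reopening and shifting uphill to get that handle's end inside the pads.

Call:
{"fn": "send_rows", "kwargs": {"translation": [[0,2,-8],[0,6,-14],[0,9,-14],[0,9,-10],[0,9,-4]], "twist": [0,0,0,0,0], "hand": [1,1,1,1,1]}}

```text
time_s: 9.1
position: [0.637, -0.0143, 0.1871]
tcp_rot: [0.0, 0.97, -0.242, 0.0]
ft_force: [-0.0, 0.1, -0.4]
grip_width: 0.0855
grip_force: 0.0
```

```bash
python3 -c "
from h import *
to([.6612,.0289,.2676],62)
L=view('h9');slope(L);sect(L,range(24,90,8))"
```

```text
t 9.1 pos [ 0.637  -0.0143  0.1871] yl -118.0 q [-0.11  0.13  1.73 -0.    1.28  1.95] F [-0.   0.1 -0.4] gw 0.0855 gf 0.0
shift mm [  1.1 -49.5 -80.5] twist 0.0
-30 rear 3 [11.9 12.1 12.2] front 0  e 1.0
-24 rear 4 [11.3 12.9 14.4] front 0  e -0.2
-18 rear 6 [10.8 11.5 13.8] front 0  e -4.7
-12 rear 5 [ 8.8 10.5 13.2] front 0  e -7.2
-6 rear 5 [ 8.8 12.3 14. ] front 1 [-12.5 -12.5 -12.5] e -3.7
0 rear 6 [10.  12.1 13.3] front 1 [-7.3 -7.3 -7.3] e -5.8
6 rear 6 [11.3 12.3 12.9] front 4 [-14.3 -12.7 -10.8] e -3.2
12 rear 2 [11.9 12.4 12.4] front 6 [-14.7 -12.   -9.3] e -2.4
18 rear 5 [ 8.3 13.7 14.6] front 11 [-15.3 -12.1  -7.1] e -3.1
24 rear 2 [13.8 16.  16. ] front 5 [-14.9 -14.  -13. ] e -5.4
30 rear 2 [16.3 17.2 17.2] front 10 [-18.2 -15.6 -13.2] e -5.6
36 rear 1 [18.2 18.2 18.2] front 8 [-19.7 -17.6 -16. ] e 0.3
42 rear 2 [19.1 21.2 21.2] front 7 [-19.8 -18.7 -18.2] e -5.5
48 rear 4 [19.4 22.3 23. ] front 11 [-24.8 -20.2 -17.5] e -9.9
54 rear 3 [22.3 23.  24.2] front 12 [-36.4 -20.9 -19.2] e -5.2
60 rear 3 [24.3 25.6 25.8] front 16 [-40.5 -23.5 -20.8] e -7.7
66 rear 3 [21.6 23.2 26.5] front 17 [-51.4 -27.6 -21.6] e -11.3
72 rear 5 [26.5 27.7 27.9] front 18 [-50.6 -42.7 -23.7] e -10.9
78 rear 1 [26. 26. 26.] front 19 [-57.8 -46.9 -25.1] e -9.5
84 rear 6 [24.6 30.  31.1] front 20 [-58.4 -48.7 -26.6] e -11.2
90 rear 0  front 9 [-59.4 -55.3 -27.1] e -10.2
102 rear 2 [41.4 41.6 41.6] front 4 [-58.8 -57.2 -56.4] e -14.0
24 17 s [-2.   1.9 46.8] e [-13.6  -5.5   7.1]
32 19 s [ 2.5  5.  56.1] e [-15.   -5.4   4.6]
40 18 s [ 3.7  7.6 64.2] e [-15.6  -5.3   4.5]
48 15 s [ 6.3 10.2 51.1] e [-15.3  -6.2   6.6]
56 14 s [ 9.3 13.8 55.4] e [-14.7  -7.2   5.6]
64 16 s [ 1.8 15.8 18.4] e [-15.3  -5.9   5.5]
72 16 s [ 2.4 19.  21.9] e [-15.9  -9.9   1.4]
80 20 s [-1.6 21.9 25.9] e [-15.9 -10.2   0.2]
88 25 s [-1.3  7.4 28.3] e [-16.4 -10.   -0.5]
```

The clip is still square, with the hub now around 15–16 mm. I'm centring on both handles (s≈42) and squeezing properly.

Call:
{"fn": "send_rows", "kwargs": {"translation": [[0,-3,0],[0,-5,0],[0,-5,0],[0,-5,0],[0,-5,0]], "twist": [0,0,0,0,0], "hand": [0.92,0.88,0.7,0.6,0.6]}}

```text
time_s: 9.7
position: [0.6401, -0.009, 0.188]
tcp_rot: [-0.001, 0.97, -0.242, 0.001]
ft_force: [1.7, 3.0, -0.1]
grip_width: 0.0513
grip_force: 1.6
```

```bash
python3 -c "
from h import *
to([.6612,.0289,.2676],62)
L=view('h10');slope(L)"
```

```text
t 9.7 pos [ 0.6401 -0.009   0.188 ] yl -118.0 q [-0.1   0.14  1.72  0.    1.28  1.96] F [ 1.7  3.  -0.1] gw 0.0513 gf 1.6
shift mm [  1.  -43.5 -79.6] twist 0.001
-30 rear 4 [12.  12.4 12.9] front 0  e 2.9
-24 rear 5 [ 7.5 11.9 12.7] front 0  e -6.2
-18 rear 3 [11.8 13.6 15.4] front 0  e -4.6
-12 rear 6 [ 8.8 13.9 14.4] front 1 [-13.7 -13.7 -13.7] e -7.9
-6 rear 3 [14.4 14.7 15. ] front 2 [-8.2 -7.7 -7.7] e -6.3
0 rear 4 [14.3 15.3 16.5] front 1 [-11.6 -11.6 -11.6] e -0.1
6 rear 2 [14.1 15.7 15.7] front 1 [-8.3 -8.3 -8.3] e -8.0
12 rear 6 [ 9.6 16.1 17.4] front 4 [-8.7 -8.3 -7.8] e -4.2
18 rear 1 [9.8 9.8 9.8] front 5 [-9.6 -8.5 -7.6] e -7.7
24 rear 2 [19.6 22.5 22.5] front 8 [-13.3 -10.2  -8.6] e -9.7
36 rear 1 [25.7 25.7 25.7] front 6 [-13.3  -9.5  -8.8] e -7.8
42 rear 0  front 5 [-12.5 -10.3  -8.9] e -8.9
48 rear 3 [26.4 27.8 31.6] front 6 [-14.8 -10.7  -8.8] e -13.1
54 rear 3 [32.2 32.4 32.5] front 8 [-24.  -11.1  -8.5] e -10.6
60 rear 1 [34.8 34.8 34.8] front 7 [-23.9 -12.4 -10.5] e -12.3
66 rear 2 [31.7 33.7 33.7] front 8 [-29.9 -25.8 -11.5] e -14.5
72 rear 3 [37.2 37.4 38.4] front 13 [-37.7 -31.9 -11. ] e -10.8
78 rear 7 [32.5 37.1 39.8] front 20 [-44.2 -34.  -10.8] e -11.7
84 rear 18 [24.  37.1 41.4] front 14 [-54.  -40.3 -13.8] e -11.0
90 rear 10 [20.7 27.6 39.6] front 16 [-56.5 -44.3 -11.9] e -10.2
96 rear 14 [19.8 27.4 29.3] front 3 [-48.  -47.2 -45.4] e -12.2
102 rear 16 [14.1 22.6 27.7] front 3 [-51.  -49.2 -47.9] e -10.3
```

View pics/h10.png

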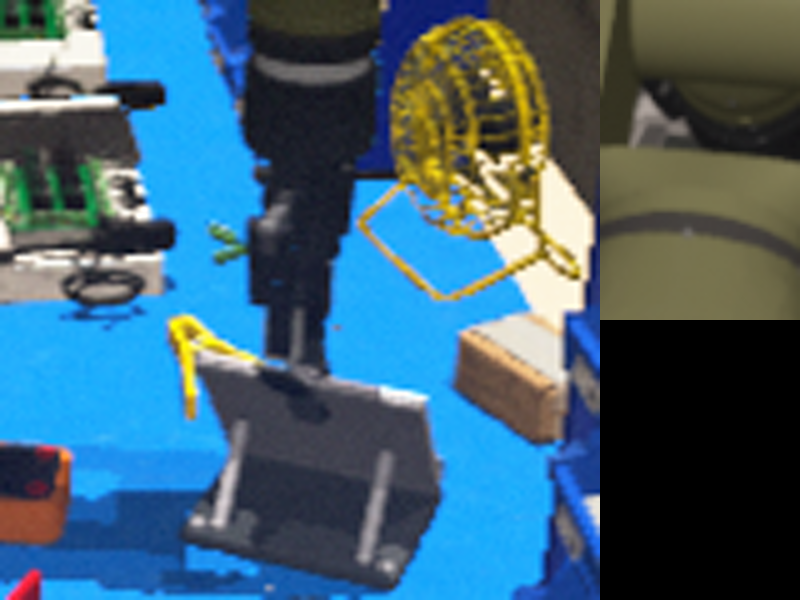

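The rear handle's end slipped under the right fingertip again; open pads stand about 13 mm farther back. I'm opening, going about 18 mm lower, then squeezing.

Call:
{"fn": "send_rows", "kwargs": {"translation": [[0,0,-8],[0,0,-10],[0,0,-10],[0,0,4],[0,0,17]], "twist": [0,0,0,0,0], "hand": [1,1,1,1,1]}}

```text
time_s: 10.3
position: [0.6392, -0.0098, 0.169]
tcp_rot: [0.0, 0.97, -0.242, -0.0]
ft_force: [0.3, 0.0, 0.5]
grip_width: 0.0854
grip_force: 0.0
```

Call:
{"fn": "send_rows", "kwargs": {"translation": [[0,0,0],[0,0,0],[0,0,0],[0,0,0],[0,0,0]], "twist": [0,0,0,0,0], "hand": [0.9,0.8,0.7,0.65,0.65]}}

```text
time_s: 10.8
position: [0.6385, -0.0125, 0.1719]
tcp_rot: [0.003, 0.97, -0.242, -0.001]
ft_force: [-7.5, -8.3, 6.7]
grip_width: 0.0573
grip_force: 62.4
```

```bash
python3 -c "
from h import *
to([.6612,.0289,.2676],62)
L=view('h11');slope(L)"
```

```text
t 10.8 pos [ 0.6385 -0.0125  0.1719] yl -118.0 q [-0.1   0.15  1.74 -0.01  1.26  1.96] F [-7.5 -8.3  6.7] gw 0.0573 gf 62.4
shift mm [  0.7 -46.5 -96.1] twist 0.001
-36 rear 3 [11.5 12.  13.2] front 0  e -1.2
-30 rear 3 [11.9 12.7 13.7] front 0  e -9.5
-24 rear 7 [ 7.4 11.5 13.2] front 0  e -2.6
-18 rear 4 [12.3 13.  14.3] front 4 [-26.4 -19.5 -18.2] e -10.7
-12 rear 7 [ 8.7 13.4 14.4] front 2 [-20.  -18.5 -18.5] e -4.6
-6 rear 4 [12.  13.3 13.8] front 0  e -2.6
0 rear 3 [11.2 13.3 14.9] front 1 [-18.2 -18.2 -18.2] e -9.4
6 rear 6 [ 8.8 13.3 15.2] front 1 [-11.2 -11.2 -11.2] e -4.1
12 rear 2 [14.8 15.5 15.5] front 4 [-10.4  -8.9  -8.6] e -8.0
18 rear 3 [15.6 16.1 16.3] front 5 [-11.   -8.7  -7.4] e -3.5
24 rear 2 [15.4 17.7 17.7] front 2 [-7.2 -7.2 -7.2] e -11.8
30 rear 2 [14.7 19.9 19.9] front 1 [-8.5 -8.5 -8.5] e -13.8
48 rear 4 [20.7 24.3 24.6] front 4 [-18.3 -15.5 -10.3] e -13.8
54 rear 1 [20.8 20.8 20.8] front 6 [-22.2 -18.  -11.5] e -15.9
60 rear 1 [26.7 26.7 26.7] front 15 [-26.4 -22.1 -16.7] e -11.7
66 rear 2 [26.9 29.4 29.4] front 12 [-59.4 -27.6 -23.9] e -13.4
72 rear 1 [25.7 25.7 25.7] front 15 [-58.8 -36.7 -27.2] e -16.2
78 rear 9 [30.7 41.1 43.2] front 8 [-42.3 -37.8 -33.7] e -10.2
84 rear 11 [29.1 39.  43.1] front 3 [-41.  -37.8 -35.8] e -13.9
90 rear 17 [29.  38.8 45.2] front 2 [-40.8 -38.5 -38.5] e -6.0
96 rear 18 [20.5 36.2 40.2] front 6 [-46.7 -39.3 -39.2] e -12.9
102 rear 15 [19.  31.9 36.1] front 2 [-42.4 -41.4 -41.4] e -11.6
```

Good grip now: the jaws are fully open and the rear tip is at z'≈-36, so the hub is around 9 mm. I'm easing it a little further down the slope, then releasing.

Call:
{"fn": "send_rows", "kwargs": {"translation": [[0,-1,1],[0,-2,3],[0,-2,3],[0,-2,3],[0,-2,3]], "twist": [0,0,0,0,0], "hand": [0.68,0.7,0.72,0.76,0.8]}}

```text
time_s: 11.4
position: [0.6411, -0.0094, 0.1695]
tcp_rot: [0.001, 0.97, -0.242, 0.001]
ft_force: [-2.8, -4.3, 8.1]
grip_width: 0.0686
grip_force: 13.7
```

Call:
{"fn": "send_rows", "kwargs": {"translation": [[0,1,0],[0,3,0],[0,3,-8],[0,3,-16],[0,3,-24]], "twist": [0,0,0,0,0], "hand": [0.9,1,1,1,1]}}

```text
time_s: 11.9
position: [0.639, -0.0104, 0.1921]
tcp_rot: [0.0, 0.97, -0.242, -0.0]
ft_force: [-0.4, -0.6, -1.0]
grip_width: 0.0853
grip_force: 0.0
```

```bash
python3 -c "
from h import *
to([.6612,.0289,.2676],62)
L=view('h12');slope(L)"
```

```text
t 11.9 pos [ 0.639  -0.0104  0.1921] yl -118.0 q [-0.1   0.13  1.72 -0.    1.29  1.96] F [-0.4 -0.6 -1. ] gw 0.0853 gf 0.0
shift mm [  1.2 -45.1 -75.6] twist 0.001
-36 rear 5 [ 8.1 10.5 11.8] front 0  e -3.9
-30 rear 3 [ 7.6 10.6 11.6] front 0  e -11.1
-24 rear 5 [ 8.1 10.7 13.3] front 0  e -8.7
-18 rear 6 [ 9.8 11.5 12.5] front 0  e -1.7
-12 rear 7 [10.6 11.4 12.9] front 0  e -7.6
-6 rear 2 [ 9.4 11.3 11.3] front 1 [-13. -13. -13.] e -14.3
0 rear 5 [10.2 12.  12.9] front 2 [-12.9  -7.8  -7.8] e -9.2
6 rear 5 [10.9 12.5 13.3] front 2 [-13.7 -13.1 -13.1] e -7.4
12 rear 1 [14.1 14.1 14.1] front 14 [-14.8 -11.1  -7. ] e -6.8
18 rear 4 [10.8 14.  14.8] front 6 [-15.5 -13.7  -7.8] e -3.9
24 rear 4 [15.9 16.5 17.2] front 10 [-18.2 -15.3 -12.7] e -8.0
30 rear 1 [17. 17. 17.] front 6 [-19.4 -16.4 -16.2] e -5.3
36 rear 2 [18.7 20.5 20.5] front 7 [-19.3 -16.6 -15. ] e -9.3
42 rear 5 [15.5 20.  21.8] front 11 [-22.3 -19.6 -17.2] e -5.9
48 rear 2 [22.2 22.4 22.4] front 6 [-21.7 -20.3 -19.4] e -9.5
54 rear 3 [24.2 24.3 25.2] front 12 [-41.6 -21.7 -19.4] e -6.9
60 rear 3 [22.9 25.7 26.3] front 16 [-47.8 -24.1 -20.6] e -10.4
66 rear 5 [21.8 26.7 27.7] front 18 [-53.7 -43.3 -23.6] e -10.1
72 rear 5 [24.5 28.1 29.5] front 27 [-55. -47. -23.] e -7.4
78 rear 4 [23.5 30.3 30.7] front 17 [-58.2 -53.1 -26.1] e -11.2
84 rear 15 [26.2 28.4 30.9] front 20 [-59.9 -30.4 -25.4] e -8.3
90 rear 1 [26.1 26.1 26.1] front 2 [-55.6 -29.8 -29.8] e -10.9
```

Call:
{"fn": "send_rows", "kwargs": {"translation": [[0,0,-30],[0,0,-60],[0,0,-95],[0,0,-130],[0,0,-160]], "twist": [0,0,0,0,0], "hand": [1,1,1,1,1]}}

```text
time_s: 12.5
position: [0.6391, -0.0104, 0.3536]
tcp_rot: [-0.0, 0.97, -0.242, 0.001]
ft_force: [0.2, 0.3, 1.3]
grip_width: 0.0857
grip_force: 0.0
```

Call:
{"fn": "send_rows", "kwargs": {"translation": [[0,40,0],[0,80,0],[0,120,0],[0,160,0],[0,200,0]], "twist": [0,0,0,0,0], "hand": [1,1,1,1,1]}}

```text
time_s: 13.0
position: [0.5442, -0.1882, 0.3515]
tcp_rot: [0.0, 0.97, -0.242, 0.0]
ft_force: [0.1, -0.5, -0.7]
grip_width: 0.0852
grip_force: 0.0
```

```bash
python3 -c "
from h import *
to([.6612,.0289,.2676],62)
L=view('h13');slope(L)
im2,d2=camera('top');P=(cloud('top',d2)-E0);T=np.stack([P@u,P@e,P[...,2]],-1)*1000;slope(T)
d0=np.load('pics/top0.npz')['d'];
# panel band rectangle as before
for d in (d0,d2):
  Q=cloud('top',d)[115:195,175:245].reshape(-1,3);q=Q[(Q[:,2]>.03)&(Q[:,2]<.10)];print(cv2.minAreaRect(q[:,:2].astype(np.float32)*1000))
k=(abs(L[...,1])<30)&(abs(L[...,0])<90)&(L[...,2]>12)&(L[...,2]<110)
print('e range',np.percentile(L[k][:,1],[2,50,98]))
"
```

```text
t 13.0 pos [ 0.5442 -0.1882  0.3515] yl -118.0 q [-0.43 -0.09  1.68 -0.    1.55  1.63] F [ 0.1 -0.5 -0.7] gw 0.0852 gf 0.0
shift mm [   1.5 -246.6   83.8] twist 0.001
-36 rear 3 [ 9.  11.3 11.4] front 0  e -4.5
-30 rear 5 [ 8.6 12.5 12.8] front 0  e -8.3
-24 rear 4 [10.5 12.  13. ] front 0  e -4.5
-18 rear 6 [ 8.7 11.7 12.9] front 0  e -11.8
-12 rear 6 [ 9.4 12.4 13. ] front 0  e -6.0
-6 rear 3 [ 9.2 12.3 13.9] front 0  e -12.8
0 rear 4 [12.1 13.  13.5] front 2 [-13.2 -11.3 -11.3] e -8.0
6 rear 5 [11.8 12.7 13.6] front 2 [-12.6 -12.2 -12.2] e -6.7
12 rear 6 [ 8.6 13.8 13.8] front 14 [-15.  -11.9  -7.2] e -5.2
18 rear 1 [12.4 12.4 12.4] front 10 [-17.5 -14.1  -8.5] e -4.0
24 rear 3 [15.7 15.8 16.3] front 7 [-17.9 -15.9 -14.3] e -4.7
30 rear 1 [18. 18. 18.] front 4 [-17.3 -15.  -14.1] e -8.2
36 rear 3 [18.  20.  20.4] front 10 [-20.  -17.5 -13.9] e -10.8
42 rear 4 [14.  21.  21.5] front 9 [-21.2 -19.6 -17.9] e -5.9
48 rear 3 [21.9 23.1 23.7] front 9 [-22.6 -20.9 -19. ] e -8.0
54 rear 4 [21.9 24.3 24.7] front 11 [-25.6 -22.8 -20. ] e -6.7
60 rear 3 [19.6 25.  26. ] front 5 [-24.8 -24.4 
[... 1000 characters left out ...]
-17.6] e -3.9
48 rear 12 [15.4 17.8 19.6] front 6 [-26.3 -25.3 -23. ] e -4.7
54 rear 14 [17.5 19.7 24.6] front 4 [-27.9 -27.1 -26.6] e -1.3
60 rear 15 [16.8 20.2 24.2] front 9 [-29.  -27.7 -21.8] e -2.9
66 rear 17 [18.6 22.3 24.1] front 4 [-30.2 -30.  -27.9] e -4.5
72 rear 12 [21.3 23.5 27.4] front 4 [-31.4 -30.7 -30.3] e -4.5
78 rear 15 [23.1 24.4 28.2] front 8 [-33.  -31.7 -28.9] e -3.4
84 rear 29 [21.9 28.  32.7] front 29 [-33.5 -29.7 -25.3] e -6.0
((675.7802734375, 67.85133361816406), (99.45298767089844, 151.1981658935547), 62.443817138671875)
((675.1058959960938, 66.77294921875), (99.26245880126953, 150.9643096923828), 62.107784271240234)
e range [-17.58322493  -8.03374765   3.53612336]
```

View pics/h13.png

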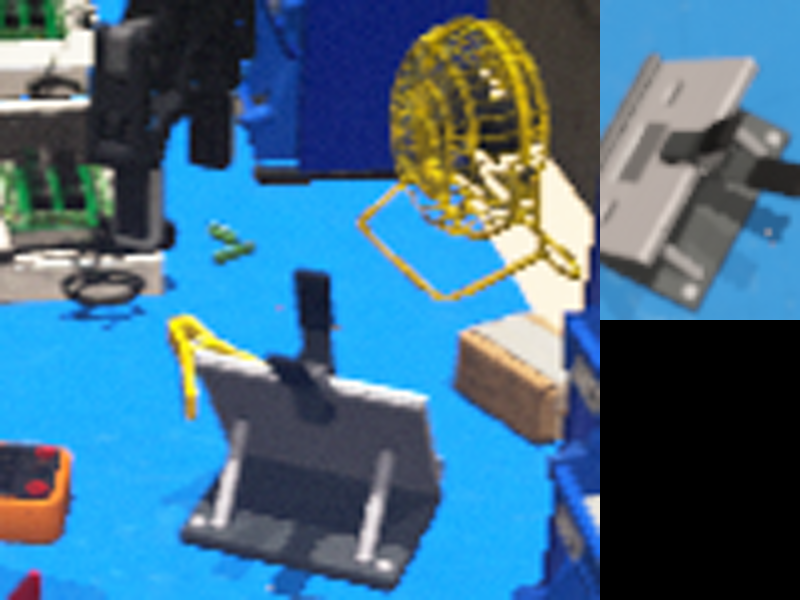

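The picture shows the clip clamped over the edge at (315,350), square to the slope. Its handle tips are at z'≈87, so the hub is about 10 mm above the edge and about 5 mm off the middle. The panel hasn't moved, and the arm is clear.

```bash
python3 -c "
from h import *
print(job.sign_off())"
```

```text
the job is handed in; nothing more can be done
None
```

The clip is clamped over the top edge of the stand, hub about 10 mm above the edge and about 5 mm off the middle, the panel has not shifted, the arm is clear, and the job is handed in; the sign-off gave no verdict.

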